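# Set the blade gap of the film coater with a gap gauge

## Task

Set the blade gap of the bench film coater with the gap gauge: slide the gauge's blade flat along the bed under the coater blade and wind the knurled knob on the bridge until the gauge just drags (a light but definite resistance when you tug it, not clamped). Then draw the gauge straight out and leave it lying flat on the bed, clear of the coater blade on the side it came from, with the screw left as set. Leave the bottle, beaker and jar beside it alone.

Things in the scene. Friction and masses are not known exactly. Their poses are not given: they have to be found in the camera images.
- coater: Fixed bench film coater: white base 300 x 180 mm (x, y) with a flat dark bed 290 x 150 mm its face 30 mm above the bench. Across it an aluminium bridge, 34 mm deep, 124 mm high, 100 mm clear between its cheeks, in which hangs the steel coater blade (4 mm thick, 84 mm wide, edge parallel to the bed). Origin: centre of the base's underside; x points from the open front of the bed to the bridge.
- knife_line (a point): Fixed point on the bed's face straight below the middle of the coater blade (75, 0, 30 mm in the coater's frame); same axes. At the start the blade's edge hangs 4.2 to 5.7 mm above it; how high is unknown, as the blade has just been refitted. The blade is springy: once it touches the gauge it presses 8 N harder for each further mm of lowering. More than 15 N on the gauge spoils the blade.
- knob_grip (a point): Fixed point on the upright axis of the adjusting knob at the height to grip it (75, 0, 149 mm in the coater's frame); same axes. Round knurled steel knob, 36 mm diameter, from 135 to 161 mm above the bench, on top of the bridge. Clockwise from above lowers the coater blade, 6 mm a turn; the knob keeps its height and stays as left. Its friction, 0.05 N m, hides any feel of the blade touching.
- gauge: Gap gauge, 90 g, loose on the bed before the bridge: aluminium grip block 60 x 16 x 18 mm (x, y, z) and a steel blade 90 mm long, 20 wide, 3 thick out of its +x end, flush underneath. Origin: centre of the block's underside, x along the blade. Lying free it slides at 0.5 N; it just drags at a tug of 3 to 6 N, best 4.5 N (friction 0.6 +-10 % on each face, so the blade presses about 2 to 5 N).
- gauge_tip (a point): Middle of the front end of the gauge's blade, 120 mm ahead of the gauge's origin and 1.5 mm above its underside; same axes as the gauge. In the gap: tip at least 8 mm beyond point knife_line along the coater's x. Clear: at least 6 mm before it.
- wash_bottle: White plastic bottle with cap, 64 mm in diameter, 150 mm high, loose beside the coater; to be left alone. Origin: centre of its underside.
- beaker: Glass cup, 72 mm in diameter, 85 mm high, loose; to be left alone. Origin: centre of its underside.
- reagent_jar: Amber glass jar with black cap, 56 mm in diameter, 75 mm high, loose; to be left alone. Origin: centre of its underside.
Not all that is in view belongs to the job. Several things have the shape of the gauge; the one meant has the colours described above.

How it is judged:
By the outcome, as a careful person would: the job done as asked, in the order asked, and still so for the second after the job is handed in, with the robot touching nothing.
It also fails if it takes over 72 s, if anything falls off the work surface, if the arm or the gripper's body presses on something with over 40 N, if the wrist force passes 120 N, or if a joint passes its speed limit or range.

## Robot

A 7-joint arm with a two-finger parallel gripper is mounted at the origin on the work surface. World frame = base frame: x ahead of the robot, y to its left, z up, the work surface at z = 0. Lengths are in m, angles in rad, forces in N, time in s.
With the tool pointing down it reaches from about 0.35 to 0.9 m from the base axis. Payload 8.1 kg.
Tool frame: the origin (TCP) lies between the finger pads; the fingertips stand 8 mm ahead of it and the grasp point (between the pads) lies 11 mm behind it (arm.tcp_to_tips is the distance from the TCP to the fingertips, in m); z points along the fingers, x is the direction in which the jaws open and shut, and the axes are right-handed (so a half turn about z gives the same grasp; the last joint's range is limited). The gripper opens to 92 mm and grips with 3 to 60 N. Pads are 19 mm wide; open, the fingers measure 130 mm over their backs; the gripper's body (75 mm by 190 mm) begins 47 mm behind the grasp point.
Start: joints at [-1.324, 0.434, 0.025, 1.573, -0.012, 1.134, -0.075], TCP at [0.214, 0.587, 0.235] pointing down, gripper open.
Joint ranges: [-2.62, 2.62], [-0.44, 2.09], [-1.27, 1.32], [0.08, 2.57], [-1.32, 4.46], [0.12, 2], [-2.74, 2.74]. Speed limits (rad/s): [2.22, 2.22, 3.01, 3.01, 3.14, 3.14, 3.14].

## Interface

Orientations are given as a rotation vector (axis times angle).
In Python, from cell import arm, eyes gives the robot as it stands.
- The arm moves only by the tool play_rows, never from a script. Its argument "rows" is a list of rows, each a list of 3 entries, a list of its own where there are three numbers: the shift along the tool's x, y, z each as a share of 50 cm, from -1 to 1, then the turn, a rotation vector about the tool's x, y, z each as a share of 60 degrees, from -1 to 1, then the opening, from -1 (shut) to 1 (fully open), so that 0 is half open. In form: [[[dx, dy, dz], [ax, ay, az], grip], ...]. A call has 1 to 10 rows; each row is the pose to reach, as a shift and turn from the pose commanded when the call began, along the tool's axes at that moment; what a row does not reach only later rows make up. A row lasts 1/10 s, in which the tool goes at most 50 mm and 8.59 degrees, less where a joint would pass 70% of its speed; a pose out of reach is approached as far as the arm can. A call with a number of a shift or a turn outside -1 to 1 is refused whole. A call with a gripper value outside its range is refused whole. The fingers move at their own pace and stop on an object; "newtons" is the grip in N (left out, the last holds). Time passes only in rows, so rows that repeat a pose let the fingers close. It gives the time, the measured TCP pose, the force and the opening at its end, in the units of the state.
- arm.observe(): the state, without advancing time (a new reading comes with each control period).
- eyes.get_image(name): name is "scene" or "top"; returns (picture, depth): 400x640x3 uint8, red, green, blue; 400x640 float32, m along the optical axis (not along the pixel's ray), 0 where there is no reading.
- eyes.get_calibration(name): a dict with "intrinsics" (3x3 intrinsics, pixels), "R" (3x3) and "t" (3): a world point X has camera coordinates R X + t. Camera axes: x right, y down, z forward; pixel columns grow to the right and rows downward; lengths in m; the calibration is good to about 2 mm. A picture is of the moment at which its call begins. get_calibration takes no time and is no camera call.
- arm.sign_off(): hands the job in, once; it reports no verdict.
The state is a dict: "clock": time; "joints": joint angles; "dq": joint speeds; "joint_efforts": joint torques, N m; "position": TCP position; "ee_rot": TCP orientation; "force": force on the tool from outside, world axes, zero at the start; "ft_torque": the same for the moment, N m; "width": opening from 0.0 (shut) to 1.0 (fully open).
Only numpy, scipy, OpenCV 4.12 (cv2) and the standard library are available. Lean on these libraries where they do the work, as an engineer would, in place of code of your own. Each camera call takes 0.05 s, during which the arm holds its last target.

## Working session

There is one attempt and no reset: what is moved stays moved. The work goes in short steps, Python scripts to look and compute and a tool call to move; the robot and the scene stay as the last step left them, time stands still between calls to the robot, and variables do not carry over. Pictures are saved under pics/ and viewed, and the job is handed in when it is done.

Besides the shell and the picture viewer there is one more tool, called after ">>>" as a command line: name --argument value ..., lists and objects as JSON in quotes. play_rows: Moves the arm, as the interface text tells. Its arguments: {"type":"object","properties":{"rows":{"type":"array","items":{"type":"array"}},"newtons":{"type":"number"}},"required":["rows"]}

```bash
mkdir -p pics; ls; python3 - <<'E'
from cell import arm, eyes
import cv2, numpy as np
print(arm.observe())
for n in ("scene","top"):
    im,d=eyes.get_image(n); c=eyes.get_calibration(n)
    cv2.imwrite(f"pics/{n}0.png",im[:,:,::-1]); np.savez(f"pics/{n}0.npz",im=im,d=d,K=c["intrinsics"],R=c["R"],t=c["t"])
    print(n,c)
E
```

```text
pics
{'clock': 0.0, 'joints': array([-1.32358028,  0.43521501,  0.02495539,  1.57409079, -0.01161698,
        1.13400134, -0.0750938 ]), 'dq': array([ 5.53433309e-04,  8.05125396e-04,  6.02947987e-04,  6.99630774e-06,
       -1.29467384e-03, -8.30409005e-04,  1.01508972e-03]), 'joint_efforts': array([-1.53021683e-04, -6.67851806e+01,  9.85024497e-01, -3.14458108e+01,
       -6.04467024e-02,  4.28903732e-02,  1.60322002e-04]), 'position': array([0.21407013, 0.58666495, 0.23395215]), 'ee_rot': array([ 2.57335124e+00,  1.80033679e+00, -1.90584894e-03]), 'force': array([-0.14745429, -0.15990979,  0.23701872]), 'ft_torque': array([ 0.00288604,  0.02787554, -0.0513164 ]), 'width': 0.9984048219219216}
scene {'intrinsics': array([[418.12833416,   0.        , 322.79513095],
       [  0.        , 418.12833416, 199.82081429],
       [  0.        ,   0.        ,   1.        ]]), 'R': array([[ 0.2342985 ,  0.97207396,  0.0132826 ],
       [ 0.75983521, -0.17458571, -0.62623501],
       [-0.60642779,  0.15681851, -0.77952119]]), 't': array([-0.11350805, -0.29495511,  1.58465273])}
top {'intrinsics': array([[388.34337747,   0.        , 323.72725921],
       [  0.        , 388.34337747, 196.90553742],
       [  0.        ,   0.        ,   1.        ]]), 'R': array([[ 0.01381596, -0.99962656, -0.02357674],
       [-0.98900275, -0.01018918, -0.14754573],
       [ 0.1472504 ,  0.02535594, -0.98877419]]), 't': array([0.01447586, 0.4988745 , 1.02104496])}
```

View pics/scene0.png

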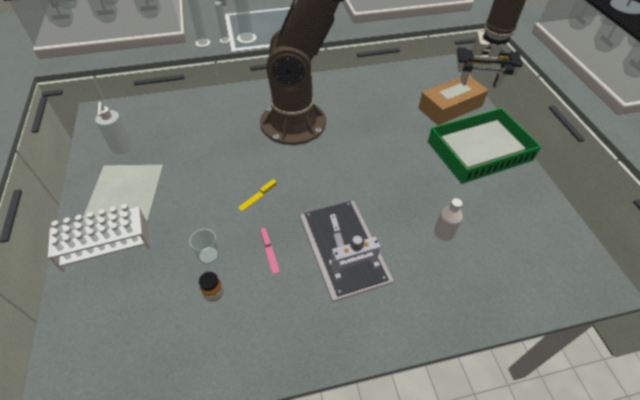

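View pics/top0.png

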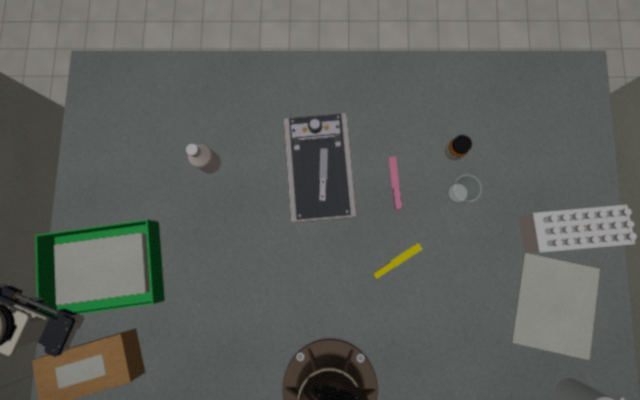

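The scene view shows the coater at about (347,248) with its bridge at (355,248). In the top view the coater is at (320,167), the knob at (315,125) and the grey gauge at (323,175). The pink and yellow look-alikes lie off the coater. I'll enlarge both views to check.

```bash
python3 - <<'E'
import cv2
im=cv2.imread("pics/top0.png")[105:230,275:365]
cv2.imwrite("pics/topz.png",cv2.resize(im,None,fx=4.7,fy=4.7,interpolation=cv2.INTER_CUBIC))
im=cv2.imread("pics/scene0.png")[195:305,295:400]
cv2.imwrite("pics/scenez.png",cv2.resize(im,None,fx=5,fy=5,interpolation=cv2.INTER_CUBIC))
E
```

```text
(no output)
```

View pics/topz.png

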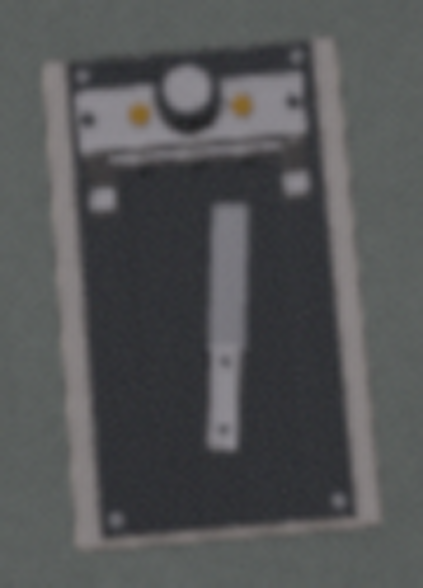

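View pics/scenez.png

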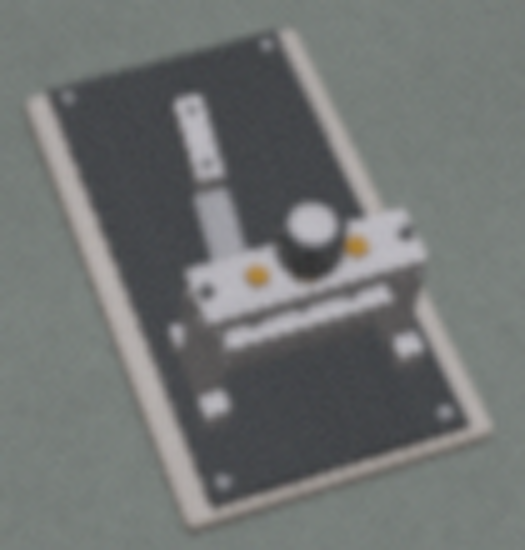

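```bash
cat > h.py <<'E'
import numpy as np, cv2
def load(n):
    z=np.load(f"pics/{n}.npz"); return z["im"],z["d"],z["K"],z["R"],z["t"]
def ray(uv,K,R,t,z):
    uv=np.atleast_2d(uv).astype(float)
    d=np.c_[uv,np.ones(len(uv))]@np.linalg.inv(K).T@R
    o=-R.T@t
    return o+d*((z-o[2])/d[:,2])[:,None]
def proj(X,K,R,t):
    c=np.atleast_2d(X)@R.T+t; p=c@K.T; return p[:,:2]/p[:,2:]
E
python3 - <<'E'
from h import *
for n,box in (("top0",(105,230,275,365)),("scene0",(195,305,295,400))):
    im,d,K,R,t=load(n)
    g=im.max(2).astype(int)
    m=np.zeros(g.shape,np.uint8); a,b,c,e=box
    m[a:b,c:e]=(g[a:b,c:e]<85)
    hsv=cv2.cvtColor(im,cv2.COLOR_RGB2HSV)
    m=cv2.morphologyEx(m,cv2.MORPH_OPEN,np.ones((2,2)))
    cs,_=cv2.findContours(m,cv2.RETR_EXTERNAL,cv2.CHAIN_APPROX_NONE)
    cn=max(cs,key=cv2.contourArea); h=cv2.convexHull(cn)[:,0]
    W=ray(h,K,R,t,0.03)
    r=cv2.minAreaRect((W[:,:2]*1000).astype(np.float32)); print(n,"bed",r,cv2.boxPoints(r).round(1).tolist())
    # gauge bright
    lo=(g>125).astype(np.uint8)
    num,lab,st,ce=cv2.connectedComponentsWithStats(lo)
    for i in range(1,num):
        x,y,w,hh,A=st[i]
        if c<=x and x+w<=e and a<=y and y+hh<=b and A>5: print(st[i],ce[i].round(1), im[lab==i].mean(0).round(), ray(ce[i],K,R,t,0.04).round(4))
# depth of bed
im,d,K,R,t=load("top0")
for uv in ((305,190),(340,200),(315,122),(230,250)):
    z=d[uv[1],uv[0]]; c=np.linalg.inv(K)@[uv[0],uv[1],1]*z; print(uv,(R.T@(c-t)).round(4))
E
```

```text
top0 bed ((587.3629150390625, 32.8279914855957), (291.9443664550781, 147.30593872070312), 5.610280990600586) [[434.8999938964844, 91.9000015258789], [449.29998779296875, -54.70000076293945], [739.7999877929688, -26.200000762939453], [725.4000244140625, 120.4000015258789]]
[343 114  12 102 325] [348.5 163.8] [132. 127. 127.] [[ 0.5911 -0.0463  0.04  ]]
[284 119  12 102 346] [289.6 169.3] [131. 126. 126.] [[0.5742 0.1155 0.04  ]]
[311 120   8   8  52] [314.4 123.4] [136. 133. 139.] [[0.706  0.0494 0.04  ]]
[319 121  20  13 169] [329.6 127.6] [133. 129. 130.] [[0.6941 0.0067 0.04  ]]
[292 124  21  13 169] [300.5 130.2] [135. 130. 132.] [[0.686  0.0879 0.04  ]]
[336 143   4   2   8] [337.5 143.5] [130. 127. 133.] [[ 0.6483 -0.0157  0.04  ]]
[295 146   4   3  11] [296.6 147.1] [131. 128. 134.] [[0.6372 0.0976 0.04  ]]
[322 150   4  11  27] [323.  154.6] [122. 120. 126.] [[0.6163 0.0241 0.04  ]]
[321 177   4   5  16] [322.5 178.8] [128. 125. 131.] [[0.5484 0.0245 0.04  ]]
[320 182   5  18  67] [322.3 190.6] [133. 131. 136.] [[0.5156 0.0244 0.04  ]]
scene0 bed ((595.2335205078125, 37.926952
[... 425 characters left out ...]
3 0.04  ]]
[379 219   3   4   6] [379.8 220.5] [119. 126. 122.] [[0.5398 0.1617 0.04  ]]
[384 222   7   5  16] [386.4 223.8] [120. 127. 122.] [[0.5558 0.1771 0.04  ]]
[353 236  10   8  65] [357.1 239.4] [166. 164. 170.] [[0.5892 0.0761 0.04  ]]
[340 252  34  13 142] [356. 258.] [158. 156. 160.] [[0.648  0.0557 0.04  ]]
[329 260   3   4  10] [330.  261.2] [139. 137. 142.] [[ 0.6415 -0.0178  0.04  ]]
[335 273   6   5  25] [337.6 275.1] [155. 153. 158.] [[ 0.6881 -0.0084  0.04  ]]
[385 285   9   5  24] [389. 287.] [120. 127. 123.] [[0.7538 0.1162 0.04  ]]
(305, 190) [0.5182 0.0724 0.0315]
(340, 200) [ 0.4914 -0.024   0.0313]
(315, 122) [0.6673 0.0415 0.1615]
(230, 250) [ 0.3522  0.2801 -0.    ]
```

```bash
cat >> h.py <<'E'
def cen(im,uv,r,inv=False):
    g=im.astype(float).mean(2); 
    if inv: g=255-g
    u0,v0=int(round(uv[0])),int(round(uv[1])); w=g[v0-r:v0+r+1,u0-r:u0+r+1]
    w=np.clip(w-(np.median(w)+0.3*(w.max()-np.median(w))),0,None)
    V,U=np.mgrid[v0-r:v0+r+1,u0-r:u0+r+1]
    return np.array([(U*w).sum(),(V*w).sum()])/w.sum()
def tri(pa,ca,pb,cb):
    P=[c[0]@np.c_[c[1],c[2]] for c in (ca,cb)]
    X=cv2.triangulatePoints(P[0],P[1],np.array(pa,float).reshape(2,1),np.array(pb,float).reshape(2,1))[:,0]
    return X[:3]/X[3]
E
python3 - <<'E'
from h import *
it,dt,Kt,Rt,tt=load("top0"); is_,ds,Ks,Rs,ts=load("scene0")
T=lambda a,b:(275+a/4.7-.4,105+b/4.7-.4); S=lambda a,b:(295+a/5-.4,195+b/5-.4)
P={"near+y":(T(116,519),S(266,45)),"near-y":(T(338,500),S(68,97)),"far+y":(T(82,76),S(444,411)),"far-y":(T(297,57),S(222,482))}
Q=[]
for k,(a,b) in P.items():
    a=cen(it,a,2);b=cen(is_,b,2)
    A=ray(a,Kt,Rt,tt,.031)[0];B=ray(b,Ks,Rs,ts,.031)[0]
    print(k,a.round(1),b.round(1),"top",A.round(4),"scene",B.round(4),"tri",tri(a,(Kt,Rt,tt),b,(Ks,Rs,ts)).round(4)); Q.append((A,B))
Q=np.array(Q)
for j in (0,1):
    c=Q[:,j].mean(0); v=Q[2:,j].mean(0)-Q[:2,j].mean(0); w=Q[[0,2],j].mean(0)-Q[[1,3],j].mean(0)
    print("centre",c.round(4),"len",np.linalg.norm(v),np.linalg.norm(w),"yaw",np.degrees(np.arctan2(v[1],v[0])),np.degrees(np.arctan2(-w[0],w[1])), "knife",(c+.075*v/np.linalg.norm(v)).round(4))
# knob cap
for n,(im,K,R,t,uv) in {"top":(it,Kt,Rt,tt,(314.6,123.5)),"scene":(is_,Ks,Rs,ts,(357.2,239.3))}.items():
    g=im.astype(float).mean(2); u,v=int(uv[0]),int(uv[1]); m=np.zeros(g.shape,np.uint8); m[v-6:v+7,u-7:u+8]=g[v-6:v+7,u-7:u+8]>105
    _,l,st,ce=cv2.connectedComponentsWithStats(m); i=l[v,u]; print(n,st[i],ce[i].round(2),ray(ce[i],K,R,t,.161).round(4))
for n,(im,b) in {"t":(it,(113,133,300,330)),"s":(is_,(228,250,345,370))}.items():
    print(im[b[0]:b[1],b[2]:b[3]].mean(2).astype(int))
E
```

```text
near+y [299.2 215.1] [348.1 203.2] top [0.4487 0.0868 0.031 ] scene [0.4482 0.0893 0.031 ] tri [0.4489 0.0879 0.0321]
near-y [346.6 211. ] [307.8 213.6] top [ 0.4613 -0.0421  0.031 ] scene [ 0.4596 -0.0415  0.031 ] tri [ 0.4611 -0.0419  0.0331]
far+y [292.1 120.8] [383.6 276.9] top [0.7164 0.1132 0.031 ] scene [0.7174 0.1146 0.031 ] tri [0.717  0.1141 0.0301]
far-y [337.5 116.5] [339.1 290.8] top [ 0.7297 -0.0152  0.031 ] scene [ 0.7299 -0.0148  0.031 ] tri [ 0.7298 -0.015   0.031 ]
centre [0.5891 0.0357 0.031 ] len 0.2693910330362748 0.12933264941249478 yaw 5.680620767153128 5.7429006341663715 knife [0.6637 0.0431 0.031 ]
centre [0.5888 0.0369 0.031 ] len 0.2709983006540793 0.13058126277892618 yaw 5.500977761402238 5.239763439178771 knife [0.6634 0.0441 0.031 ]
top [310 119  10  10  71] [314.3  123.32] [[0.664  0.0432 0.161 ]]
scene [352 235  11   9  78] [357.08 239.21] [[0.663  0.0445 0.161 ]]
[[ 92  93  95  93  92  90  91  92  93  92  94  91  92  93  94  92  93  91
   91  92  94  91  92  91  93  91  91  91  90  89]
 [ 92  93  93  94  91  91  91  91  91  92  91  92  89  90  91  90 
[... 3920 characters left out ...]
77 103 126 139 146 146 137 115  92  75
   82 110 123 125 139 159 178]
 [108 114 127 141 130  99  76  64  65  72  87  95 102 103  94  82  73  72
   87 106 115 119 128 151 173]
 [159 159 165 170 150 110  76  67  61  62  65  63  65  68  69  68  65  77
  100 119 124 124 133 152 175]
 [179 178 182 179 164 123  86  68  59  58  58  52  53  58  62  67  69  83
  121 147 150 145 155 171 181]
 [173 173 177 179 174 144 101  73  60  54  55  55  54  57  60  64  74 105
  142 168 173 171 177 181 184]
 [152 149 156 167 176 163 128  92  67  55  56  54  53  59  57  67  93 134
  163 179 182 183 183 182 182]
 [131 127 134 153 172 177 160 128  92  63  59  58  56  60  74  94 128 159
  176 181 180 179 174 172 160]]
```

```bash
python3 - <<'E'
from h import *
def go(n,reg,split,zs,th):
    im,d,K,R,t=load(n); g=im.astype(np.float32).mean(2)
    a,b,c,e=reg; s=8
    up=cv2.resize(g[a:b,c:e],None,fx=s,fy=s,interpolation=cv2.INTER_CUBIC)
    for nm,(lo,hi),z in zip(("blade","block"),split,zs):
        m=np.zeros(up.shape,np.uint8); l,h=int((lo-a)*s),int((hi-a)*s); m[l:h]=up[l:h]>th
        cs,_=cv2.findContours(m,cv2.RETR_EXTERNAL,cv2.CHAIN_APPROX_NONE)
        cn=max(cs,key=cv2.contourArea)[:,0].astype(float)
        uv=(cn+.5)/s-.5+[c,a]
        W=ray(uv,K,R,t,z)[:,:2]*1000
        r=cv2.minAreaRect(W.astype(np.float32)); print(n,nm,[np.round(x,1) for x in r],cv2.boxPoints(r).round(1).tolist())
go("top0",(145,205,312,335),((145,176.5),(180,205)),(.033,.048),88)
go("scene0",(208,255,325,348),((235,246),(209,230)),(.033,.048),105)
for nm,(uv,z) in {"hole1":((322.4,181.4),.048)}.items(): pass
im,d,K,R,t=load("top0"); print(im[146:204,314:333].mean(2).astype(int))
im,d,K,R,t=load("scene0"); print(im[209:255,326:347].mean(2).astype(int))
E
```

```text
top0 blade [array([597.5,  23.6]), array([21.4, 79.8]), np.float64(89.6)] [[557.5, 13.199999809265137], [637.2999877929688, 12.600000381469727], [637.5, 34.0], [557.5999755859375, 34.599998474121094]]
top0 block [array([516.2,  24.6]), array([18.4, 57.4]), np.float64(88.9)] [[487.29998779296875, 15.899999618530273], [544.7000122070312, 14.800000190734863], [545.0999755859375, 33.20000076293945], [487.6000061035156, 34.29999923706055]]
scene0 blade [array([575.7,  30.4]), array([33.2, 45.1]), np.float64(89.0)] [[552.7999877929688, 14.199999809265137], [597.9000244140625, 13.399999618530273], [598.5, 46.599998474121094], [553.4000244140625, 47.400001525878906]]
scene0 block [array([518.2,  26. ]), array([20.7, 62.1]), np.float64(89.7)] [[487.1000061035156, 15.899999618530273], [549.0999755859375, 15.5], [549.2999877929688, 36.20000076293945], [487.20001220703125, 36.5]]
[[51 49 52 ... 51 52 53]
 [51 50 50 ... 51 52 53]
 [50 52 50 ... 49 49 50]
 ...
 [50 50 48 ... 49 52 51]
 [50 49 48 ... 51 51 52]
 [49 46 49 ... 51 52 50]]
[[ 72  70  70  70  71  69  71  70  69  68  70  69  69  70  70  
[... 3331 characters left out ...]
3  70  72  73  77  83  98 107 125 152 170 176 178 182 182 183
  180 173 173]
 [ 72  71  71  70  72  82 102 124 143 155 163 172 180 182 183 183 183 177
  166 152 149]
 [ 72  72  72  73  73  90 128 158 173 177 180 181 183 183 185 185 181 170
  147 131 127]
 [ 72  73  71  73  73  90 129 164 179 180 178 181 183 184 183 184 181 166
  140 123 119]
 [ 72  72  73  73  73  81 114 158 174 162 155 169 181 183 183 184 183 174
  149 129 122]
 [ 73  73  72  74  75  81 109 147 154 133 121 142 171 181 185 184 184 181
  170 153 146]
 [ 72  70  72  76  75  86 109 130 133 114 100 128 165 182 187 186 185 185
  180 174 171]
 [ 74  73  75  75  76  84  97 114 133 126 123 148 174 183 184 184 183 183
  182 179 181]]
```

```bash
cat >> h.py <<'E'
from scipy.spatial.transform import Rotation as Ro
KN=np.array([.6637,.0437]); YAW=np.radians(5.5)
def c2w(x,y): # coater coords relative to knife line -> world
    c,s=np.cos(YAW),np.sin(YAW); return KN+[c*x-s*y,s*x+c*y]
def w2c(p):
    c,s=np.cos(YAW),np.sin(YAW); d=np.array(p)[:2]-KN; return np.array([c*d[0]+s*d[1],-s*d[0]+c*d[1]])
def plan(st,xyz,yaw):
    """row numbers for pose with tool down, tool x at yaw deg"""
    R0=Ro.from_rotvec(st["ee_rot"]); d=R0.inv().apply(np.array(xyz)-st["position"])/.5
    y=np.radians(yaw); Rt=Ro.from_matrix(np.array([[np.cos(y),np.sin(y),0],[np.sin(y),-np.cos(y),0],[0,0,-1]]))
    a=(R0.inv()*Rt).as_rotvec()/np.radians(60)
    return d.round(4),a.round(4)
def show(st):
    R0=Ro.from_rotvec(st["ee_rot"]).as_matrix()
    print("t",round(st["clock"],2),"pos",st["position"].round(4),"yaw",np.degrees(np.arctan2(R0[1,0],R0[0,0])).round(2),"tilt",np.degrees(np.arccos(-R0[2,2])).round(2),"F",st["force"].round(2),"M",st["ft_torque"].round(3),"w",round(st["width"],3),"q7",st["joints"][6].round(2),"coat",(w2c(st["position"])*1000).round(1))
E
cat > p.py <<'E'
import sys
from h import *
from cell import arm
s=arm.observe(); show(s)
a=[float(x) for x in sys.argv[1:]]
if len(a)>=4: print(*plan(s,a[:3],a[3]))
E
python3 p.py .516 .025 .15 89.3
```

```text
t 0.1 pos [0.2141 0.5867 0.234 ] yaw 69.96 tilt 0.08 F [-1.02 -0.32 -0.02] M [ 0.011  0.012 -0.024] w 1.001 q7 -0.08 coat [-395.5  583.6]
[-0.8482  0.9524  0.1693] [-1.000e-04  1.300e-03 -3.224e-01]
```

>>> play_rows --rows '[[[-0.848, 0.952, 0], [0, 0, -0.322], 1], [[-0.848, 0.952, 0], [0, 0, -0.322], 1], [[-0.848, 0.952, 0], [0, 0, -0.322], 1], [[-0.848, 0.952, 0], [0, 0, -0.322], 1], [[-0.848, 0.952, 0], [0, 0, -0.322], 1], [[-0.848, 0.952, 0], [0, 0, -0.322], 1], [[-0.848, 0.952, 0], [0, 0, -0.322], 1], [[-0.848, 0.952, 0], [0, 0, -0.322], 1], [[-0.848, 0.952, 0], [0, 0, -0.322], 1], [[-0.848, 0.952, 0], [0, 0, -0.322], 1]]' --newtons 20

```text
clock: 1.1
position: [0.4514, 0.1448, 0.2347]
ee_rot: [-2.235, -2.207, -0.0]
force: [0.7, 1.5, -0.6]
width: 1.001
```

```bash
python3 p.py .516 .025 .12 89.3
```

```text
t 1.1 pos [0.4514 0.1448 0.2347] yaw 89.28 tilt 0.01 F [ 0.68  1.49 -0.62] M [ 0.109 -0.079  0.007] w 1.001 q7 1.18 coat [-201.7  120.9]
[-0.2379  0.1323  0.2294] [ 0.     -0.0001 -0.0003]
```

>>> play_rows --rows '[[[-0.23, 0.13, 0.05], [0, 0, 0], 0.2], [[-0.23, 0.13, 0.1], [0, 0, 0], 0.2], [[-0.23, 0.13, 0.2], [0, 0, 0], 0.2], [[-0.23, 0.13, 0.2], [0, 0, 0], 0.2], [[-0.23, 0.13, 0.2], [0, 0, 0], 0.2], [[-0.23, 0.13, 0.2], [0, 0, 0], 0.2], [[-0.23, 0.13, 0.2], [0, 0, 0], 0.2], [[-0.23, 0.13, 0.2], [0, 0, 0], 0.2]]'

```text
clock: 1.9
position: [0.5151, 0.0322, 0.1362]
ee_rot: [2.233, 2.209, 0.004]
force: [-0.8, 0.2, -0.3]
width: 0.598
```

```bash
python3 p.py .516 .025 .042 89.3; python3 - <<'E'
from cell import eyes
import cv2,numpy as np
o=[]
for n,(a,b,c,e) in {"top":(105,230,265,375),"scene":(175,300,295,405)}.items():
    im,d=eyes.get_image(n); o.append(cv2.resize(im[a:b,c:e,::-1],None,fx=3.6,fy=3.6,interpolation=cv2.INTER_CUBIC))
cv2.imwrite("pics/a1.png",np.hstack(o))
E
```

```text
t 1.9 pos [0.5151 0.0322 0.1362] yaw 89.37 tilt 0.15 F [-0.83  0.21 -0.3 ] M [-0.014  0.024 -0.017] w 0.598 q7 1.52 coat [-149.     2.8]
[-0.0147  0.0015  0.1883] [ 0.0022 -0.001   0.0012]
```

View pics/a1.png

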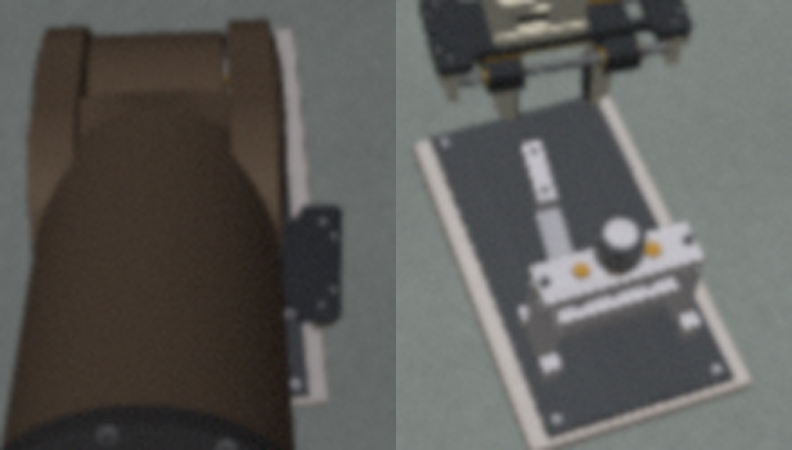

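The arm hides the coater from the top camera. The scene view (right half) shows the open fingers, half-scale (505–605, 100), above the near end of the bed, with the gauge undisturbed at (540,200). I'll centre over the block and go down.

>>> play_rows --rows '[[[-0.0147, 0.002, 0.05], [0.002, -0.001, 0], 0.2], [[-0.0147, 0.002, 0.1], [0.002, -0.001, 0], 0.2], [[-0.0147, 0.002, 0.14], [0.002, -0.001, 0], 0.0], [[-0.0147, 0.002, 0.14], [0.002, -0.001, 0], 0.0], [[-0.0147, 0.002, 0.14], [0.002, -0.001, 0], 0.0], [[-0.0147, 0.002, 0.14], [0.002, -0.001, 0], 0.0]]'

```text
clock: 2.6
position: [0.5163, 0.0239, 0.066]
ee_rot: [2.235, 2.207, -0.001]
force: [0.0, 0.6, 0.1]
width: 0.495
```

```bash
python3 p.py .516 .025 .042 89.3
```

```text
t 2.6 pos [0.5163 0.0239 0.066 ] yaw 89.29 tilt 0.04 F [0.03 0.58 0.14] M [ 0.011  0.063 -0.044] w 0.495 q7 1.57 coat [-148.6   -5.6]
[ 0.0023 -0.0006  0.048 ] [-0.0001  0.0006 -0.0002]
```

>>> play_rows --rows '[[[0.002, 0, 0.03], [0, 0, 0], 0], [[0.002, 0, 0.046], [0, 0, 0], 0], [[0.002, 0, 0.046], [0, 0, 0], 0], [[0.002, 0, 0.046], [0, 0, 0], -0.8], [[0.002, 0, 0.046], [0, 0, 0], -0.8], [[0.002, 0, 0.046], [0, 0, 0], -0.8], [[0.002, 0, 0.046], [0, 0, 0], -0.8], [[0.002, 0, 0.046], [0, 0, 0], -0.8]]' --newtons 20

```text
clock: 3.4
position: [0.5155, 0.0246, 0.042]
ee_rot: [-2.235, -2.207, 0.003]
force: [0.0, -0.6, 2.9]
width: 0.172
```

```bash
python3 p.py ; python3 - <<'E'
from cell import eyes
import cv2,numpy as np
im,d=eyes.get_image("scene"); cv2.imwrite("pics/a2.png",cv2.resize(im[175:300,295:405,::-1],None,fx=4.5,fy=4.5,interpolation=cv2.INTER_CUBIC))
E
```

```text
t 3.4 pos [0.5155 0.0246 0.042 ] yaw 89.28 tilt 0.11 F [ 0.01 -0.59  2.85] M [0.052 0.122 0.044] w 0.172 q7 1.58 coat [-149.3   -4.8]
```

View pics/a2.png

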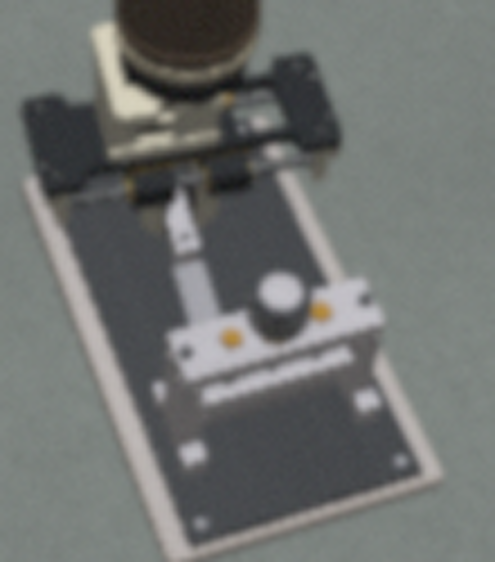

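The gripper holds the block (opening 15.8 mm, which matches 16 mm), and the scene view shows the fingers around it at (185,215). Next I align the gauge with the coater axis, then push it in straight.

```bash
python3 - <<'E'
from h import *
from cell import arm
s=arm.observe(); show(s)
z=s["position"][2]
for cx in (-.149,-.1015):
    p=c2w(cx,0); print(p,plan(s,[*p,z],95.5))
E
```

```text
t 3.45 pos [0.5155 0.0246 0.042 ] yaw 89.27 tilt 0.11 F [-0.6   1.    2.85] M [ 0.115  0.187 -0.032] w 0.171 q7 1.58 coat [-149.3   -4.8]
[0.51538597 0.02941898] (array([ 0.0097, -0.0004, -0.    ]), array([-0.0017,  0.0008, -0.1038]))
[0.56266729 0.03397166] (array([ 0.02  ,  0.094 , -0.0002]), array([-0.0017,  0.0008, -0.1038]))
```

>>> play_rows --rows '[[[0.005, 0, -0.001], [0, 0, -0.05], -0.8], [[0.0097, 0, -0.001], [0, 0, -0.104], -0.8], [[0.0097, 0, -0.001], [0, 0, -0.104], -0.8], [[0.0097, 0, -0.001], [0, 0, -0.104], -0.8]]'

```text
clock: 3.85
position: [0.5153, 0.0293, 0.0422]
ee_rot: [-2.113, -2.323, 0.004]
force: [0.1, -0.7, -0.8]
width: 0.172
```

```bash
python3 - <<'E'
from h import *
from cell import arm
s=arm.observe(); show(s)
z=s["position"][2]
for cx in (-.12,-.1015):
    p=c2w(cx,0); print(p,plan(s,[*p,z],95.5))
E
```

```text
t 3.85 pos [0.5153 0.0293 0.0422] yaw 95.42 tilt 0.14 F [ 0.07 -0.72 -0.81] M [ 0.084  0.003 -0.024] w 0.172 q7 1.65 coat [-1.491e+02 -1.000e-01]
[0.54425246 0.03219851] (array([ 0.0003,  0.0581, -0.0001]), array([-0.0023,  0.0007, -0.0013]))
[0.56266729 0.03397166] (array([ 0.0003,  0.0951, -0.0002]), array([-0.0023,  0.0007, -0.0013]))
```

>>> play_rows --rows '[[[0, 0.015, 0], [0, 0, 0], -0.8], [[0, 0.03, 0], [0, 0, 0], -0.8], [[0, 0.045, 0], [0, 0, 0], -0.8], [[0, 0.06, 0], [0, 0, 0], -0.8], [[0, 0.075, 0], [0, 0, 0], -0.8], [[0, 0.085, 0], [0, 0, 0], -0.8], [[0, 0.095, 0], [0, 0, 0], -0.8], [[0, 0.095, 0], [0, 0, 0], -0.8]]'

```text
clock: 4.65
position: [0.5634, 0.034, 0.0421]
ee_rot: [-2.112, -2.325, 0.003]
force: [-0.6, -0.1, -1.3]
width: 0.17
```

```bash
python3 p.py ; python3 - <<'E'
from cell import eyes
import cv2,numpy as np
im,d=eyes.get_image("scene"); cv2.imwrite("pics/a3.png",cv2.resize(im[175:300,295:405,::-1],None,fx=4.5,fy=4.5,interpolation=cv2.INTER_CUBIC))
E
```

```text
t 4.65 pos [0.5634 0.034  0.0421] yaw 95.52 tilt 0.1 F [-0.62 -0.12 -1.32] M [0.064 0.01  0.039] w 0.17 q7 1.65 coat [-100.7    0. ]
```

View pics/a3.png

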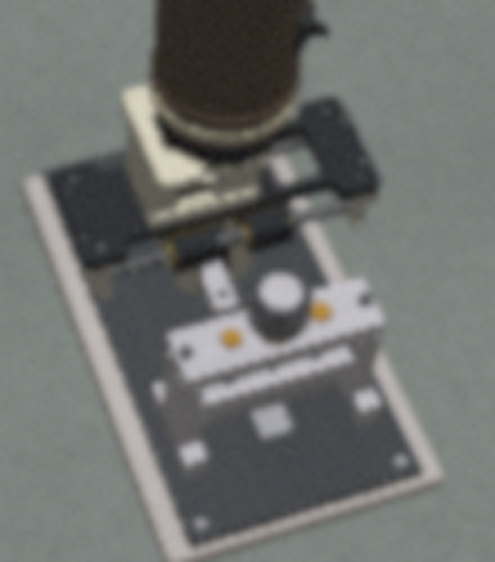

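The gauge tip now shows beyond the bridge at (272,420), so the blade is in the gap. I release the gauge and move to the knob.

>>> play_rows --rows '[[[0, 0, 0.0004], [0, 0, 0], 0], [[0, 0, 0.0004], [0, 0, 0], 0.1], [[0, 0, -0.05], [0, 0, 0], 0.2], [[0, 0, -0.15], [0, 0, 0], 0.2], [[0, 0, -0.25], [0, 0, 0], 0.2], [[0, 0.02, -0.31], [0, 0, 0], 0.2], [[0, 0.12, -0.31], [0, 0, 0], 0.2], [[0, 0.2, -0.31], [0, 0, 0], 0.2], [[0, 0.2, -0.31], [0, 0, 0], 0.2], [[0, 0.2, -0.31], [0, 0, 0], 0.2]]'

```text
clock: 5.7
position: [0.6625, 0.0437, 0.1961]
ee_rot: [-2.111, -2.325, 0.005]
force: [-0.2, -0.8, 0.1]
width: 0.602
```

```bash
python3 p.py .6637 .0437 .14 105
```

```text
t 5.7 pos [0.6625 0.0437 0.1961] yaw 95.51 tilt 0.2 F [-0.18 -0.8   0.08] M [-0.001  0.104 -0.002] w 0.602 q7 1.63 coat [-1.2  0.1]
[-1.000e-04  2.700e-03  1.123e-01] [-0.0033  0.0007 -0.1581]
```

>>> play_rows --rows '[[[0, 0.002, 0.05], [-0.002, 0, 0], 0.2], [[0, 0.002, 0.11], [-0.003, 0, 0], 0.2], [[0, 0.002, 0.111], [-0.003, 0, 0], 0.2], [[0, 0.002, 0.111], [-0.003, 0, 0], 0.2]]'

```text
clock: 6.1
position: [0.6625, 0.0436, 0.1417]
ee_rot: [2.112, 2.325, -0.001]
force: [0.2, 0.1, 0.4]
width: 0.6
```

```bash
python3 p.py .6637 .0437 .14 95.5; python3 - <<'E'
from cell import eyes
import cv2,numpy as np
im,d=eyes.get_image("scene"); cv2.imwrite("pics/a4.png",cv2.resize(im[165:300,295:405,::-1],None,fx=4.4,fy=4.4,interpolation=cv2.INTER_CUBIC))
E
```

```text
t 6.1 pos [0.6625 0.0436 0.1417] yaw 95.51 tilt 0.05 F [0.23 0.13 0.41] M [ 0.026 -0.034 -0.031] w 0.6 q7 1.64 coat [-1.2  0. ]
[-0.      0.0024  0.0035] [-0.0004  0.0008  0.0001]
```

View pics/a4.png

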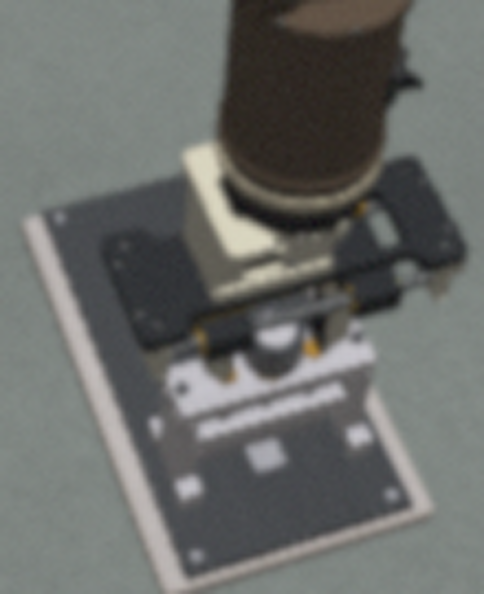

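The fingers straddle the knob at (275,340) with no contact, and the gauge tip is still beyond the bridge at (265,455). I close on the knob.

>>> play_rows --rows '[[[0, 0.0024, 0.002], [0, 0, 0], 0.2], [[0, 0.0024, 0.002], [0, 0, 0], -0.5], [[0, 0.0024, 0.002], [0, 0, 0], -0.5], [[0, 0.0024, 0.002], [0, 0, 0], -0.5], [[0, 0.0024, 0.002], [0, 0, 0], -0.5]]' --newtons 25

```text
clock: 6.65
position: [0.6648, 0.0439, 0.1408]
ee_rot: [2.111, 2.325, 0.001]
force: [-1.4, -0.1, 3.1]
width: 0.387
```

```bash
python3 p.py .6637 .0437 .14 95.5
```

```text
t 6.65 pos [0.6648 0.0439 0.1408] yaw 95.51 tilt 0.09 F [-1.42 -0.13  3.15] M [0.131 0.173 0.043] w 0.387 q7 1.64 coat [1.2 0.1]
[-0.0003 -0.0023  0.0017] [0.0014 0.0006 0.0002]
```

>>> play_rows --rows '[[[0, 0, 0], [0, 0, 0], -0.1], [[0, -0.002, 0.0], [0, 0, 0], -0.1], [[0, -0.0023, 0], [0, 0, 0], -0.1], [[0, -0.0023, 0], [0, 0, 0], -0.5], [[0, -0.0023, 0], [0, 0, 0], -0.5], [[0, -0.0023, 0], [0, 0, 0], -0.5]]' --newtons 25

```text
clock: 7.25
position: [0.6634, 0.0438, 0.1403]
ee_rot: [2.111, 2.325, 0.0]
force: [-0.3, -0.2, -1.8]
width: 0.382
```

```bash
python3 p.py .6637 .0437 .14 95.5
```

```text
t 7.25 pos [0.6634 0.0438 0.1403] yaw 95.51 tilt 0.06 F [-0.3  -0.21 -1.79] M [0.047 0.121 0.005] w 0.382 q7 1.64 coat [-0.3  0.1]
[-0.0002  0.0006  0.0006] [0.0007 0.0007 0.0002]
```

>>> play_rows --rows '[[[0, 0, 0], [0, 0, 0.1], -0.5], [[0, 0, 0], [0, 0, 0.2], -0.5], [[0, 0, 0], [0, 0, 0.3], -0.5], [[0, 0, 0], [0, 0, 0.4], -0.5], [[0, 0, 0], [0, 0, 0.5], -0.5], [[0, 0, 0], [0, 0, 0.6], -0.5], [[0, 0, 0], [0, 0, 0.7], -0.5], [[0, 0, 0], [0, 0, 0.8], -0.5], [[0, 0, 0], [0, 0, 0.9], -0.5], [[0, 0, 0], [0, 0, 1.0], -0.5]]'

```text
clock: 8.25
position: [0.6638, 0.0448, 0.1403]
ee_rot: [2.993, 0.953, 0.002]
force: [1.8, 2.8, -2.7]
width: 0.387
```

```bash
python3 p.py .6637 .0437 .14 35.5
```

```text
t 8.25 pos [0.6638 0.0448 0.1403] yaw 35.32 tilt 0.09 F [ 1.83  2.81 -2.73] M [ 0.42  -0.377  0.042] w 0.387 q7 0.75 coat [0.2 1.1]
[-0.0015  0.0017  0.0006] [ 0.0007 -0.0014 -0.0029]
```

>>> play_rows --rows '[[[0, 0, 0], [0, 0, 0.1], -0.5], [[0, 0, 0], [0, 0, 0.2], -0.5], [[0, 0, 0], [0, 0, 0.3], -0.5], [[0, 0, 0], [0, 0, 0.4], -0.5], [[0, 0, 0], [0, 0, 0.5], -0.5], [[0, 0, 0], [0, 0, 0.6], -0.5], [[0, 0, 0], [0, 0, 0.7], -0.5], [[0, 0, 0], [0, 0, 0.8], -0.5], [[0, 0, 0], [0, 0, 0.9], -0.5], [[0, 0, 0], [0, 0, 1.0], -0.5]]'

```text
clock: 9.25
position: [0.6649, 0.0448, 0.1403]
ee_rot: [-3.069, 0.671, -0.006]
force: [6.2, 1.1, -6.3]
width: 0.386
```

>>> play_rows --rows '[[[0, 0, 0], [0, 0, 0.08], -0.5], [[0, 0, 0], [0, 0, 0.16], -0.5], [[0, 0, 0], [0, 0, 0.16], -0.5]]'

```text
clock: 9.55
position: [0.665, 0.0448, 0.1404]
ee_rot: [-3.002, 0.923, -0.006]
force: [7.8, 1.9, -5.0]
width: 0.385
```

```bash
python3 p.py .6637 .0437 .14 -34.5
```

```text
t 9.55 pos [0.665  0.0448 0.1404] yaw -34.19 tilt 0.22 F [ 7.79  1.94 -5.03] M [ 0.321 -1.236 -0.006] w 0.385 q7 -0.26 coat [1.4 1. ]
[-0.001   0.0033  0.0007] [-0.0016 -0.0033  0.0052]
```

```bash
python3 p.py .5634 .034 .20 -84.5
```

```text
t 9.55 pos [0.665  0.0448 0.1404] yaw -34.19 tilt 0.22 F [ 7.79  1.94 -5.03] M [ 0.321 -1.236 -0.006] w 0.385 q7 -0.26 coat [1.4 1. ]
[-0.1556  0.1319 -0.12  ] [-0.003  -0.0024  0.8385]
```

>>> play_rows --rows '[[[0, 0, 0], [0, 0, 0], 0], [[0, 0, 0], [0, 0, 0], 0.2], [[0, 0, -0.06], [0, 0, 0], 0.2], [[0, 0, -0.13], [0, 0, 0], 0.2], [[0, 0, -0.13], [0, 0, 0], 0.2]]'

```text
clock: 10.05
position: [0.6656, 0.0427, 0.2102]
ee_rot: [-3.002, 0.921, -0.012]
force: [0.5, -0.2, 0.6]
width: 0.597
```

```bash
python3 p.py .5634 .034 .20 -84.5
```

```text
t 10.05 pos [0.6656 0.0427 0.2102] yaw -34.11 tilt 0.44 F [ 0.47 -0.22  0.62] M [-0.148  0.076 -0.015] w 0.597 q7 -0.3 coat [ 1.8 -1.2]
[-0.1596  0.1292  0.0188] [-0.0062 -0.0043  0.8398]
```

>>> play_rows --rows '[[[-0.16, 0.129, 0], [-0.006, -0.004, 0.84], 0.1], [[-0.16, 0.129, 0], [-0.006, -0.004, 0.84], 0.1], [[-0.16, 0.129, 0], [-0.006, -0.004, 0.84], 0.1], [[-0.16, 0.129, 0.06], [-0.006, -0.004, 0.84], 0.1], [[-0.16, 0.129, 0.12], [-0.006, -0.004, 0.84], 0.1], [[-0.16, 0.129, 0.2], [-0.006, -0.004, 0.84], 0.1], [[-0.16, 0.129, 0.25], [-0.006, -0.004, 0.84], 0.1], [[-0.16, 0.129, 0.25], [-0.006, -0.004, 0.84], 0.0], [[-0.16, 0.129, 0.25], [-0.006, -0.004, 0.84], 0.0]]'

```text
clock: 10.95
position: [0.5611, 0.0347, 0.0807]
ee_rot: [2.322, -2.109, -0.007]
force: [0.4, 0.5, 0.3]
width: 0.506
```

```bash
python3 p.py .5634 .034 .043 -84.5
```

```text
t 10.95 pos [0.5611 0.0347 0.0807] yaw -84.48 tilt 0.39 F [0.44 0.55 0.25] M [-0.01   0.156 -0.013] w 0.506 q7 -0.88 coat [-103.     0.9]
[ 0.0018 -0.0049  0.0754] [ 0.0064 -0.0001  0.0003]
```

>>> play_rows --rows '[[[0.002, -0.004, 0.04], [0.0064, 0, 0], 0], [[0.002, -0.005, 0.073], [0.0064, 0, 0], 0], [[0.002, -0.005, 0.073], [0.0064, 0, 0], 0], [[0.002, -0.005, 0.073], [0.0064, 0, 0], 0]]'

```text
clock: 11.35
position: [0.5637, 0.0343, 0.0444]
ee_rot: [-2.325, 2.112, -0.0]
force: [0.6, 0.1, -0.2]
width: 0.5
```

```bash
python3 p.py .5634 .034 .043 -84.5
```

```text
t 11.35 pos [0.5637 0.0343 0.0444] yaw -84.49 tilt 0.04 F [ 0.65  0.11 -0.21] M [-0.036  0.124  0.095] w 0.5 q7 -0.84 coat [-100.4    0.2]
[0.0005 0.0006 0.0028] [-0.0006  0.0004  0.0002]
```

>>> play_rows --rows '[[[0, 0, 0.002], [0, 0, 0], 0], [[0, 0, 0.002], [0, 0, 0], -0.8], [[0, 0, 0.002], [0, 0, 0], -0.8], [[0, 0, 0.002], [0, 0, 0], -0.8], [[0, 0, 0.002], [0, 0, 0], -0.8], [[0, 0, 0.002], [0, 0, 0], -0.8]]' --newtons 20

```text
clock: 11.95
position: [0.5635, 0.0344, 0.0429]
ee_rot: [-2.325, 2.112, -0.0]
force: [0.0, -0.4, 0.8]
width: 0.173
```

```bash
python3 p.py
```

```text
t 11.95 pos [0.5635 0.0344 0.0429] yaw -84.48 tilt 0.03 F [ 0.01 -0.36  0.77] M [-0.024  0.184  0.003] w 0.173 q7 -0.84 coat [-100.6    0.3]
```

>>> play_rows --rows '[[[0, 0.001, 0], [0, 0, 0], -0.8], [[0, 0.002, 0], [0, 0, 0], -0.8], [[0, 0.003, 0], [0, 0, 0], -0.8]]'

```text
clock: 12.25
position: [0.5632, 0.0343, 0.043]
ee_rot: [-2.325, 2.111, -0.003]
force: [6.2, -0.4, -1.9]
width: 0.175
```

>>> play_rows --rows '[[[0, 0.001, 0], [0, 0, 0], -0.8]]'

```text
clock: 12.35
position: [0.5627, 0.0343, 0.043]
ee_rot: [-2.325, 2.11, -0.003]
force: [5.7, 0.1, -2.8]
width: 0.17
```

>>> play_rows --rows '[[[0, 0.001, 0], [0, 0, 0], -0.8]]'

```text
clock: 12.45
position: [0.5622, 0.0342, 0.043]
ee_rot: [-2.325, 2.111, -0.003]
force: [5.5, 0.7, -1.8]
width: 0.167
```

>>> play_rows --rows '[[[0, 0.001, 0], [0, 0, 0], -0.8]]'

```text
clock: 12.55
position: [0.5617, 0.0342, 0.0431]
ee_rot: [-2.325, 2.11, -0.003]
force: [5.8, 0.6, -3.1]
width: 0.175
```

```bash
python3 p.py
```

```text
t 12.55 pos [0.5617 0.0342 0.0431] yaw -84.47 tilt 0.14 F [ 5.85  0.56 -3.13] M [ 0.044 -0.955  0.025] w 0.175 q7 -0.83 coat [-102.5    0.4]
```

A tug of about 5.8 N while I was lifting slightly (Fz −2.5 N). I lower the command a little to take off the vertical load and tug again.

>>> play_rows --rows '[[[0, 0.001, 0.0007], [0, 0, 0], -0.8], [[0, 0.002, 0.0007], [0, 0, 0], -0.8]]'

```text
clock: 12.75
position: [0.5611, 0.0341, 0.0429]
ee_rot: [-2.324, 2.11, -0.004]
force: [5.6, 0.8, -1.5]
width: 0.171
```

>>> play_rows --rows '[[[0, 0.001, 0], [0, 0, 0], -0.8]]'

```text
clock: 12.85
position: [0.5606, 0.0341, 0.0429]
ee_rot: [-2.324, 2.11, -0.004]
force: [6.4, 0.6, -0.9]
width: 0.172
```

>>> play_rows --rows '[[[0, 0.001, 0], [0, 0, 0], -0.8]]'

```text
clock: 12.95
position: [0.5601, 0.034, 0.0429]
ee_rot: [-2.324, 2.11, -0.004]
force: [6.0, 0.5, -1.8]
width: 0.172
```

>>> play_rows --rows '[[[0, 0.001, 0], [0, 0, 0], -0.8]]'

```text
clock: 13.05
position: [0.5596, 0.034, 0.0429]
ee_rot: [-2.324, 2.11, -0.004]
force: [6.3, 0.8, -1.4]
width: 0.171
```

```bash
python3 p.py
```

```text
t 13.05 pos [0.5596 0.034  0.0429] yaw -84.47 tilt 0.18 F [ 6.26  0.76 -1.42] M [ 0.154 -1.06   0.017] w 0.171 q7 -0.83 coat [-104.6    0.3]
```

>>> play_rows --rows '[[[0, 0.001, 0.0008], [0, 0, 0], -0.8], [[0, 0.002, 0.0008], [0, 0, 0], -0.8]]'

```text
clock: 13.25
position: [0.5593, 0.0339, 0.0429]
ee_rot: [-2.324, 2.109, -0.005]
force: [7.0, 1.1, 0.2]
width: 0.172
```

>>> play_rows --rows '[[[0, 0.001, 0], [0, 0, 0], -0.8]]'

```text
clock: 13.35
position: [0.5588, 0.0338, 0.0429]
ee_rot: [-2.324, 2.109, -0.005]
force: [7.1, 0.3, 0.6]
width: 0.169
```

>>> play_rows --rows '[[[0, 0.001, 0], [0, 0, 0], -0.8]]'

```text
clock: 13.45
position: [0.5583, 0.0338, 0.0428]
ee_rot: [-2.324, 2.109, -0.005]
force: [8.1, 1.0, 0.9]
width: 0.172
```

```bash
python3 p.py
```

```text
t 13.45 pos [0.5583 0.0338 0.0428] yaw -84.46 tilt 0.26 F [8.13 0.95 0.88] M [ 0.192 -1.351  0.01 ] w 0.172 q7 -0.83 coat [-105.8    0.2]
```

Zero-load tug is about 7.0 N, which is too tight. The screw gives about 0.16 N/deg, so I need to back off about 16°. I push in 3 mm to relax, release and return to the knob.

>>> play_rows --rows '[[[0, -0.003, -0.0006], [0, 0, 0], -0.8], [[0, -0.006, -0.0006], [0, 0, 0], -0.8], [[0, -0.0055, -0.0006], [0, 0, 0], -0.8], [[0, -0.0055, -0.0006], [0, 0, 0], 0], [[0, -0.0055, -0.0006], [0, 0, 0], 0.1], [[0, -0.006, -0.05], [0, 0, 0], 0.2], [[0, -0.006, -0.15], [0, 0, 0], 0.2], [[0, -0.006, -0.25], [0, 0, 0], 0.2], [[0, -0.03, -0.32], [0, 0, 0], 0.2], [[0, -0.1, -0.32], [0, 0, 0], 0.2]]'

```text
clock: 14.45
position: [0.6064, 0.0376, 0.2071]
ee_rot: [-2.321, 2.11, -0.004]
force: [0.7, 0.8, 0.1]
width: 0.597
```

```bash
python3 p.py .6640 .0443 .2 -84.5
```

```text
t 14.45 pos [0.6064 0.0376 0.2071] yaw -84.55 tilt 0.33 F [0.73 0.85 0.07] M [ 0.008  0.119 -0.01 ] w 0.597 q7 -1.02 coat [-57.6  -0.6]
[-0.0024 -0.1158  0.0148] [-0.0053  0.0014 -0.0009]
```

>>> play_rows --rows '[[[-0.002, -0.08, 0.0], [-0.005, 0.001, 0], 0.2], [[-0.002, -0.114, 0.0], [-0.005, 0.001, 0], 0.2], [[-0.002, -0.114, 0.0], [-0.005, 0.001, 0], 0.2], [[-0.002, -0.114, 0.0], [-0.005, 0.001, 0], 0.2]]'

```text
clock: 14.85
position: [0.6615, 0.0442, 0.2014]
ee_rot: [2.321, -2.109, -0.005]
force: [-0.5, -0.3, -0.5]
width: 0.602
```

```bash
python3 p.py .6640 .0443 .14 -84.5
```

```text
t 14.85 pos [0.6615 0.0442 0.2014] yaw -84.54 tilt 0.38 F [-0.53 -0.31 -0.46] M [-0.121  0.162 -0.016] w 0.602 q7 -1.05 coat [-2.1  0.7]
[ 1.000e-04 -5.700e-03  1.228e-01] [ 0.0062 -0.0012 -0.0006]
```

>>> play_rows --rows '[[[0, -0.005, 0.06], [0.006, -0.001, 0], 0.2], [[0, -0.005, 0.12], [0.006, -0.001, 0], 0.2], [[0, -0.005, 0.12], [0.006, -0.001, 0], 0.2], [[0, -0.005, 0.12], [0.006, -0.001, 0], 0.2]]'

```text
clock: 15.25
position: [0.6637, 0.0449, 0.1426]
ee_rot: [-2.325, 2.112, -0.0]
force: [1.2, -0.3, 0.7]
width: 0.599
```

```bash
python3 p.py .6640 .0443 .14 -84.5
```

```text
t 15.25 pos [0.6637 0.0449 0.1426] yaw -84.52 tilt 0.03 F [ 1.19 -0.34  0.69] M [-0.007  0.143 -0.021] w 0.599 q7 -1.0 coat [0.1 1.2]
[ 0.0012 -0.0005  0.0053] [-0.0005  0.0003 -0.0004]
```

>>> play_rows --rows '[[[0.001, 0, 0.004], [0, 0, 0], 0.2], [[0.001, 0, 0.004], [0, 0, 0], -0.5], [[0.001, 0, 0.004], [0, 0, 0], -0.5], [[0.001, 0, 0.004], [0, 0, 0], -0.5], [[0.001, 0, 0.004], [0, 0, 0], -0.5]]' --newtons 25

```text
clock: 15.75
position: [0.665, 0.044, 0.1407]
ee_rot: [-2.324, 2.111, -0.003]
force: [0.6, -1.0, 3.2]
width: 0.39
```

```bash
python3 p.py
```

```text
t 15.75 pos [0.665  0.044  0.1407] yaw -84.51 tilt 0.14 F [ 0.55 -0.95  3.18] M [-0.393  0.18   0.097] w 0.39 q7 -1.0 coat [1.3 0.1]
```

>>> play_rows --rows '[[[0, 0, 0], [0, 0, -0.07], -0.5], [[0, 0, 0], [0, 0, -0.14], -0.5], [[0, 0, 0], [0, 0, -0.21], -0.5], [[0, 0, 0], [0, 0, -0.267], -0.5], [[0, 0, 0], [0, 0, -0.267], -0.5], [[0, 0, 0], [0, 0, -0.267], -0.5]]'

```text
clock: 16.35
position: [0.665, 0.0441, 0.1407]
ee_rot: [-2.594, 1.769, -0.003]
force: [-1.3, -2.6, 7.5]
width: 0.387
```

```bash
python3 p.py
```

```text
t 16.35 pos [0.665  0.0441 0.1407] yaw -68.59 tilt 0.13 F [-1.29 -2.6   7.52] M [-0.317  0.385  0.011] w 0.387 q7 -0.77 coat [1.3 0.3]
```

>>> play_rows --rows '[[[0, 0, 0], [0, 0, 0], 0], [[0, 0, 0], [0, 0, 0], 0.2], [[0, 0, -0.06], [0, 0, 0], 0.2], [[0, 0, -0.13], [0, 0, 0], 0.2], [[0, 0, -0.13], [0, 0, 0], 0.2]]'

```text
clock: 16.85
position: [0.6666, 0.0439, 0.2093]
ee_rot: [-2.593, 1.766, -0.009]
force: [1.0, -0.3, -0.6]
width: 0.598
```

```bash
python3 p.py .5615 .0338 .2 -84.5
```

```text
t 16.85 pos [0.6666 0.0439 0.2093] yaw -68.52 tilt 0.43 F [ 0.98 -0.33 -0.62] M [-0.09   0.158  0.005] w 0.598 q7 -0.81 coat [ 2.9 -0.1]
[-0.0583  0.2031  0.017 ] [-0.007  -0.0013  0.2664]
```

>>> play_rows --rows '[[[-0.03, 0.1, 0], [-0.007, 0, 0.13], 0.1], [[-0.058, 0.203, 0], [-0.007, 0, 0.266], 0.1], [[-0.058, 0.203, 0], [-0.007, 0, 0.266], 0.1], [[-0.058, 0.203, 0.08], [-0.007, 0, 0.266], 0.1], [[-0.058, 0.203, 0.18], [-0.007, 0, 0.266], 0.0], [[-0.058, 0.203, 0.25], [-0.007, 0, 0.266], 0.0], [[-0.058, 0.203, 0.25], [-0.007, 0, 0.266], 0.0], [[-0.058, 0.203, 0.25], [-0.007, 0, 0.266], 0.0]]'

```text
clock: 17.65
position: [0.5598, 0.0339, 0.0803]
ee_rot: [2.322, -2.108, -0.005]
force: [1.6, 0.1, 1.0]
width: 0.502
```

```bash
python3 p.py .5613 .034 .0429 -84.5
```

```text
t 17.65 pos [0.5598 0.0339 0.0803] yaw -84.46 tilt 0.38 F [1.64 0.11 1.  ] M [-0.039  0.21   0.043] w 0.502 q7 -0.89 coat [-104.4    0.2]
[ 0.0001 -0.0035  0.0748] [ 0.0062 -0.0013  0.0006]
```

>>> play_rows --rows '[[[0, -0.0035, 0.04], [0.006, -0.001, 0], 0], [[0, -0.0035, 0.0745], [0.006, -0.001, 0], 0], [[0, -0.0035, 0.0745], [0.006, -0.001, 0], 0], [[0, -0.0035, 0.0745], [0.006, -0.001, 0], 0], [[0, -0.0035, 0.0745], [0.006, -0.001, 0], -0.8], [[0, -0.0035, 0.0745], [0.006, -0.001, 0], -0.8], [[0, -0.0035, 0.0745], [0.006, -0.001, 0], -0.8], [[0, -0.0035, 0.0745], [0.006, -0.001, 0], -0.8], [[0, -0.0035, 0.0745], [0.006, -0.001, 0], -0.8]]' --newtons 20

```text
clock: 18.55
position: [0.5613, 0.0345, 0.0429]
ee_rot: [-2.326, 2.11, -0.0]
force: [-0.3, 0.7, 1.9]
width: 0.171
```

```bash
python3 p.py
```

```text
t 18.55 pos [0.5613 0.0345 0.0429] yaw -84.43 tilt 0.05 F [-0.25  0.72  1.95] M [-0.036  0.291 -0.041] w 0.171 q7 -0.84 coat [-102.8    0.6]
```

>>> play_rows --rows '[[[0, 0.001, 0], [0, 0, 0], -0.8], [[0, 0.002, 0], [0, 0, 0], -0.8], [[0, 0.003, 0], [0, 0, 0], -0.8]]'

```text
clock: 18.85
position: [0.5605, 0.0343, 0.0429]
ee_rot: [-2.326, 2.11, -0.002]
force: [4.1, -0.0, -0.2]
width: 0.172
```

>>> play_rows --rows '[[[0, 0.001, 0], [0, 0, 0], -0.8]]'

```text
clock: 18.95
position: [0.5599, 0.0342, 0.0429]
ee_rot: [-2.326, 2.11, -0.002]
force: [4.5, 0.2, 0.3]
width: 0.175
```

>>> play_rows --rows '[[[0, 0.001, 0], [0, 0, 0], -0.8]]'

```text
clock: 19.05
position: [0.5593, 0.0342, 0.0429]
ee_rot: [-2.326, 2.11, -0.002]
force: [4.8, 0.7, 0.1]
width: 0.17
```

```bash
python3 p.py
```

```text
t 19.05 pos [0.5593 0.0342 0.0429] yaw -84.42 tilt 0.1 F [4.76 0.68 0.15] M [-0.013 -0.87  -0.012] w 0.17 q7 -0.84 coat [-104.8    0.5]
```

The tug is now about 4.5 N with no vertical load, which is on target. I draw the gauge straight out 40 mm.

>>> play_rows --rows '[[[0, 0.008, 0], [0, 0, 0], -0.8], [[0, 0.017, 0], [0, 0, 0], -0.8], [[0, 0.026, 0], [0, 0, 0], -0.8], [[0, 0.035, 0], [0, 0, 0], -0.8]]'

```text
clock: 19.45
position: [0.5413, 0.0324, 0.0428]
ee_rot: [-2.326, 2.11, -0.001]
force: [3.2, 1.1, 4.4]
width: 0.173
```

>>> play_rows --rows '[[[0, 0.01, 0], [0, 0, 0], -0.8], [[0, 0.02, 0], [0, 0, 0], -0.8], [[0, 0.03, 0], [0, 0, 0], -0.8], [[0, 0.04, 0], [0, 0, 0], -0.8], [[0, 0.047, 0], [0, 0, 0], -0.8], [[0, 0.047, 0], [0, 0, 0], -0.8], [[0, 0.047, 0], [0, 0, 0], -0.8]]'

```text
clock: 20.15
position: [0.5172, 0.0301, 0.0428]
ee_rot: [-2.326, 2.111, 0.001]
force: [0.4, 0.6, 9.2]
width: 0.175
```

```bash
python3 p.py; python3 - <<'E'
from cell import eyes
import cv2,numpy as np
im,d=eyes.get_image("scene"); cv2.imwrite("pics/a5.png",cv2.resize(im[175:300,295:405,::-1],None,fx=4.5,fy=4.5,interpolation=cv2.INTER_CUBIC))
E
```

```text
t 20.15 pos [0.5172 0.0301 0.0428] yaw -84.45 tilt 0.04 F [0.43 0.59 9.24] M [-0.009 -0.036 -0.04 ] w 0.175 q7 -0.8 coat [-147.2    0.5]
```

View pics/a5.png

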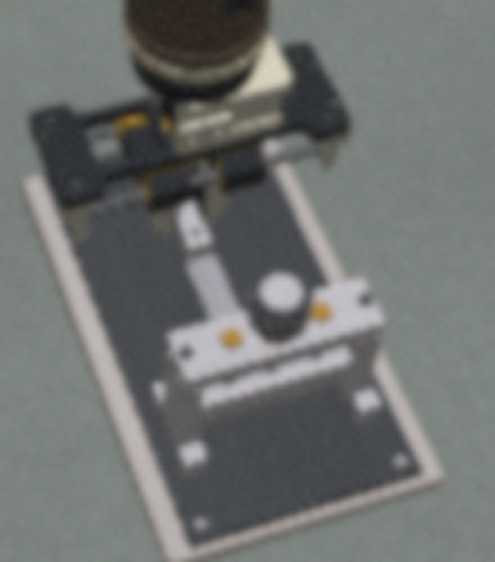

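The gauge is out: nothing shows beyond the bridge, and the TCP puts the tip about 26 mm before the knife line. I ease the vertical load, release and retreat clear of the top camera.

>>> play_rows --rows '[[[0, 0, -0.001], [0, 0, 0], -0.8], [[0, 0, -0.001], [0, 0, 0], -0.3], [[0, 0, -0.001], [0, 0, 0], 0], [[0, 0, -0.04], [0, 0, 0], 0], [[0, 0, -0.14], [0, 0, 0], 0], [[0, 0, -0.24], [0, 0, 0], 0], [[0, 0, -0.34], [0, 0, 0], 0], [[-0.1, 0, -0.4], [0, 0, 0], 0], [[-0.2, 0, -0.4], [0, 0, 0], 0], [[-0.3, 0, -0.4], [0, 0, 0], 0]]'

```text
clock: 21.2
position: [0.5037, 0.1737, 0.2437]
ee_rot: [-2.324, 2.11, 0.001]
force: [0.8, 1.3, -0.0]
width: 0.503
```

>>> play_rows --rows '[[[-0.1, 0, 0], [0, 0, 0], 0], [[-0.2, 0, 0], [0, 0, 0], 0], [[-0.3, 0, 0], [0, 0, 0], 0], [[-0.4, 0, 0], [0, 0, 0], 0], [[-0.4, 0, 0], [0, 0, 0], 0], [[-0.4, 0, 0], [0, 0, 0], 0]]'

```text
clock: 21.8
position: [0.4835, 0.372, 0.2416]
ee_rot: [2.328, -2.107, 0.001]
force: [-0.0, -1.5, -0.4]
width: 0.499
```

```bash
python3 p.py; python3 - <<'E'
from cell import eyes
import cv2,numpy as np
from h import *
o=[]
for n,(a,b,c,e) in {"top":(105,230,265,375),"scene":(175,300,295,405)}.items():
    im,d=eyes.get_image(n); c0=eyes.get_calibration(n); np.savez(f"pics/{n}1.npz",im=im,d=d,K=c0["intrinsics"],R=c0["R"],t=c0["t"])
    cv2.imwrite(f"pics/{n}1.png",im[:,:,::-1]); o.append(cv2.resize(im[a:b,c:e,::-1],None,fx=3.6,fy=3.6,interpolation=cv2.INTER_CUBIC))
cv2.imwrite("pics/a6.png",np.hstack(o))
E
```

```text
t 21.8 pos [0.4835 0.372  0.2416] yaw -84.27 tilt 0.1 F [-0.04 -1.5  -0.44] M [-0.158  0.174  0.018] w 0.499 q7 -1.6 coat [-147.9  344. ]
```

View pics/a6.png

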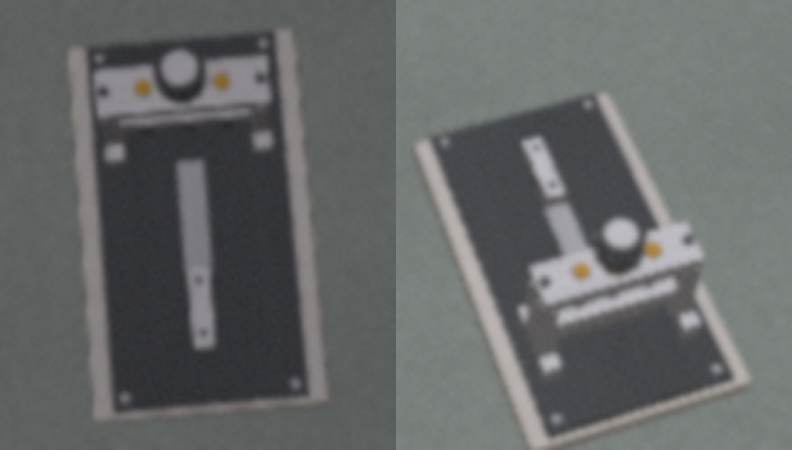

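View pics/scene1.png

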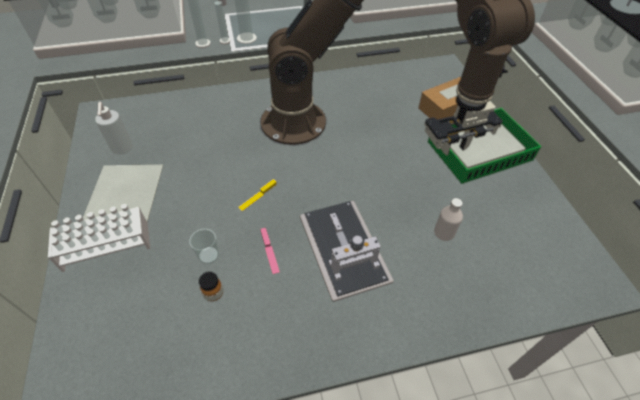

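The gauge lies flat, aligned with the coater and in front of the bridge: in the top view its tip is at (190,160) on the left half. The bottle, beaker and jar are where they were at the start. I'll check the tip position and hand in.

```bash
python3 - <<'E'
from h import *
from cell import arm
im,d,K,R,t=load("top1")
print("tip rel knife (mm)",w2c(ray((317.5,149.1),K,R,t,.033)[0])*1000)
a=load("top0")[0].astype(int);b=im.astype(int)
for n,(y0,y1,x0,x1) in {"bottle":(138,178,180,222),"jar":(130,165,440,478),"beaker":(170,208,440,490)}.items(): print(n,abs(a-b)[y0:y1,x0:x1].mean().round(2))
s=arm.observe(); show(s); print(arm.sign_off())
E
```

```text
tip rel knife (mm) [-30.07371036  -0.98947128]
bottle 9.74
jar 2.62
beaker 2.72
t 21.9 pos [0.4846 0.3696 0.2425] yaw -84.53 tilt 0.03 F [1.32 0.05 1.02] M [-0.07   0.191 -0.029] w 0.503 q7 -1.6 coat [-147.   341.6]
the job is handed in; nothing more can be done
None
```

The blade gap is set and the job is handed in, at about 22 s of the 72 s allowed. I slid the gauge under the coater blade and wound the knob clockwise about 130°. A tug then read about 7 N, so I backed the knob off about 16°.

**Drag:** the last tug read 4.1 to 4.8 N with almost no vertical load, against the 4.5 N target. Single force readings scatter by roughly 1 N.

**Gauge:** I drew it straight out and released it. It lies flat on the bed, in line with the coater. The tip is 26 mm before the knife line by the arm's position and 30 mm by the camera, and at least 6 mm was needed.

**Force:** about 9 N of downward load built up on the gauge while I drew it out. I eased the load before letting go. By the measured tugs, the coater blade pressed at most about 5.5 N, well under the 15 N limit.

**Bottle, beaker and jar:** the beaker and jar show no change in the picture comparison. The bottle's patch changed more (9.7 against 2.6–2.7). I put this down to the arm being parked near it in that last view, but I did not confirm that. In the scene view the bottle stands upright where it was, and no contact force was felt on the way out.

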